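Unclip a spent UV lamp cartridge from its dock and park it

TASK

The white UV lamp cartridge in the grey dock is spent. Hold the dock's red release bar down while you draw the cartridge straight out of the dock, then set it down gently in the blue cradle, upright and flat on its floor, and let go. Press the bar only as hard as it needs (its spring is light and it ends on a hard stop), do not yank the cartridge against its latch, and leave the bottle, jar and beaker alone.

Things in the scene. Friction and masses are not known exactly. Their poses are not given: they have to be found in the camera images.
- lamp_mid (a point): Centre of the loose UV lamp cartridge: flat white block 110 mm long (its x), 26 wide (y), 54 high (z, up), violet windows on top and front end, 0.15 to 0.26 kg. At the start it stands clipped in the dock, underside 14 mm above the bench, x pointing into the dock: its rear 45 mm are in the housing, the front 65 mm stand free. Grey ribs 22 mm from the centre towards the front mark where to pinch its sides.
- dock: Grey lamp dock, fixed, its mouth turned roughly away from the robot. Origin on the bench right under the centre of the seated cartridge, z up; the cartridge is drawn out along the dock's -x. Black base plate 14 mm high, from 62 mm in front of (-x) to 100 mm behind the origin, 120 mm wide. Grey housing 80 mm high, 120 mm wide, from 10 to 100 mm behind the origin. Fingers on the dock, bar included: at most 18 N.
- slot_mouth (a point): Middle of the mouth of the dock's slot, 10 mm behind the dock's origin and 41 mm above the bench. The cartridge has 3 mm of play in the slot at each side and 1.5 mm at the top, so it cannot be lifted out: it comes out straight and level, clear of the slot after 45 mm of pull.
- bar_foot (a point): Point on the bench under the middle of the red release bar: two flat slick paddles that move as one, astride the free front of the cartridge, each 54 mm along x, from 16.5 to 50.5 mm off the centre line, so the tips of two fingers astride the cartridge land on them (opened too wide, they miss). The paddles were set by hand: their tops rest anywhere from 35 to 53 mm above the bench; find them by touch.
- latch (a point): The latch tooth, under the cartridge's rear. Bar up: it stops the cartridge after about 2 mm of pull; over 30 N between cartridge and dock is a yank. The bar moves straight down from about 3 N in all, frees the latch at 4 mm (9 N), has a hard stop at 6 mm (11 N), springs back. Hold it down for the first 20 mm of pull, then it no longer matters; fingers slide on it easily.
- cradle: Blue parking cradle, a shallow open tray, fixed and empty; origin on the bench under its middle, x along its length. Inside 118 x 34 mm, floor 6 mm above the bench, walls 6 mm thick rising 12 mm above the floor. The cartridge stands in it on its underside, lengthwise, either end first, its centre then 33 mm above the bench. Over 25 N of cartridge on cradle is rough.
- amber_bottle: Amber bottle, 64 mm diameter, about 130 mm high, loose; origin under its centre. Leave alone.
- white_jar: White jar with red lid, 50 mm diameter, 60 mm high, loose; origin under its centre. Leave alone.
- beaker: Glass beaker, 60 mm diameter, 75 mm high, loose; origin under its centre. Leave alone.
There are look-alikes about, which are no part of the job. Of the things that look like the dock, take the one that is farthest to the robot's left at the start.

How it is judged:
On the way:
1. the cartridge is drawn at least 48 mm out of the dock (x of lamp_mid in the frame of dock below -0.048 m), for 0.05 s.
At the end, for the whole second after the job is handed in: The cartridge rests in the blue cradle, between its walls (centre within 6 mm of the cradle's middle each way), flat on its floor (height within 3 mm), upright within 0.06 rad, lengthwise within 0.14 rad, at rest and released (x of lamp_mid in the frame of cradle between -0.006 and 0.006 m and y of lamp_mid in the frame of cradle between -0.006 and 0.006 m and z of lamp_mid in the frame of cradle between 0.03 and 0.0355 m and angle between lamp_mid's own z axis and vertical below 0.06 rad and angle between the x axis of lamp_mid and the x axis of cradle, either way round below 0.14 rad and linear speed of lamp below 0.02 m/s); the robot touches nothing.
It fails at once if the release bar or dock is pressed with more than 18 N (contact force between the fingers and dock above 18 N).
It fails at once if the cartridge is yanked against its latch or jammed in the dock (over 30 N) (contact force between lamp and dock above 30 N).
It fails at once if the cartridge is dropped or rammed into the cradle (over 25 N) (contact force between lamp and cradle above 25 N).
It fails at once if the bottle, jar or beaker is pushed over 20 mm or tipped (distance of any of amber_bottle, white_jar, beaker from where it was at the start of the episode above 0.02 m or angle between any of amber_bottle, white_jar, beaker's own z axis and vertical above 0.25 rad).
It also fails if it takes over 53 s, if anything falls off the work surface, if the arm or the gripper's body presses on something with over 40 N, if the wrist force passes 120 N, or if a joint passes its speed limit or range.

ROBOT

A 6-joint arm with a two-finger parallel gripper is mounted at the origin on the work surface. World frame = base frame: x ahead of the robot, y to its left, z up, the work surface at z = 0. Lengths are in m, angles in rad, forces in N, time in s.
With the tool pointing down it reaches from about 0.275 to 0.75 m from the base axis. Payload 10.2 kg.
Tool frame: the origin (TCP) lies on the centre line of the jaws, within the pads' length; the fingertips stand 8 mm ahead of it and the grasp point (between the pads) lies 11 mm behind it; z points along the fingers, y is the direction in which the jaws open and shut (so a half turn about z gives the same grasp; the last joint's range is limited). The gripper opens to 88 mm and grips with 3 to 60 N. Pads are 18 mm wide; open, the fingers measure 123 mm over their backs; the gripper's body (75 mm by 187 mm) begins 45 mm behind the grasp point.
Start: joints at [-0.223, 0.313, 1.498, -0, 1.331, -0.223], TCP at [0.525, -0, 0.247] pointing down, gripper open.
Joint ranges: [-2.94, 2.94], [-0.97, 2.17], [0.19, 2.56], [-1.23, 4.37], [0.02, 3.11], [-2.88, 2.88]. Speed limits (rad/s): [2.39, 2.39, 3.01, 3.14, 3.14, 3.14].

INTERFACE

Orientations are given as a rotation vector (axis times angle).
In Python, from workcell import robot gives the robot as it stands.
- The arm moves only by the shell command python3 -m handwheel 'ROWS' [FORCE]. ROWS is JSON, a list that holds one entry, the list of rows, each a list of 7 numbers: the turn, a rotation vector about the tool's x, y, z in rad, then the shift along the tool's x, y, z in m, then the gripper command: -1 is shut, 1 is fully open, values between are in proportion. A call has 1 to 20 rows; each row shifts and turns the pose as measured when the row begins, along the tool's axes as they then stand; what a row does not reach is not made up. A row lasts 1/12 s, in which the tool goes at most 41.7 mm and 7.16 degrees, less where a joint would pass 70% of its speed; a pose out of reach is approached as far as the arm can. A call with a gripper value outside its range is refused whole. The fingers move at their own pace and stop on an object; FORCE is the grip in N (left out, the last holds). Time passes only in rows, so rows that do not move let the fingers close. It gives the time, the measured TCP pose, the force and the opening at its end, in the units of the state.
- robot.observe(): the state, without advancing time (a new reading comes with each control period).
- robot.get_image(name): name is "scene" or "side" or "wrist"; returns a dict with "color" (384x512x3 uint8, red, green, blue), "depth" (384x512 float32, m along the optical axis (not along the pixel's ray), 0 where there is no reading), "fx", "fy", "cx", "cy" (pixels), "k1" (the pictures are not rectified: a ray, as slopes to the right and down, at radius r is drawn at 1 + k1 r^2 times it, then the intrinsics apply), "T" (4x4, takes a point from camera to world coordinates). Camera axes: x right, y down, z forward; pixel columns grow to the right and rows downward; lengths in m; the calibration is good to about 2 mm. A picture is of the moment at which its call begins.
- robot.job_done(): hands the job in, once; it reports no verdict.
The state is a dict: "time": time; "q": joint angles; "qvel": joint speeds; "joint_torque": joint torques, N m; "tcp_pos": TCP position; "eef_rot": TCP orientation; "force": force on the tool from outside, world axes, zero at the start; "ft_torque": the same for the moment, N m; "width": opening from 0.0 (shut) to 1.0 (fully open).
Only numpy, scipy, OpenCV 4.12 (cv2) and the standard library are available. Lean on these libraries where they do the work, as an engineer would, in place of code of your own. Each camera call takes 0.05 s, during which the arm holds its last target.

## Working session

There is one attempt and no reset: what is moved stays moved. The work goes in short steps, Python scripts to look and compute and a shell command to move; the robot and the scene stay as the last step left them, time stands still between calls to the robot, and variables do not carry over. Pictures are saved under pics/ and viewed, and the job is handed in when it is done.

```bash
mkdir -p pics; ls
cat > h.py <<'E'
import numpy as np, cv2
from workcell import robot
def shot(n,tag):
    im=robot.get_image(n); cv2.imwrite(f'pics/{tag}.png',im['color'][:,:,::-1]); np.savez(f'pics/{tag}.npz',**im); return im
def load(tag): return dict(np.load(f'pics/{tag}.npz'))
def ray(im,uv):
    uv=np.atleast_2d(np.array(uv,float)); d=np.c_[(uv[:,0]-im['cx'])/im['fx'],(uv[:,1]-im['cy'])/im['fy']]
    s=d.copy()
    for _ in range(20): s=d/(1+im['k1']*(s**2).sum(1,keepdims=True))
    return np.c_[s,np.ones(len(s))]
def plane(im,uv,z):
    r=ray(im,uv)@im['T'][:3,:3].T; o=im['T'][:3,3]; return o+r*((z-o[2])/r[:,2])[:,None]
def pts(im):
    H,W=im['depth'].shape; v,u=np.mgrid[:H,:W]
    r=ray(im,np.c_[u.ravel(),v.ravel()])*im['depth'].ravel()[:,None]
    return (r@im['T'][:3,:3].T+im['T'][:3,3]).reshape(H,W,3)
E
python3 - <<'E'
from h import *
for n in ['scene','side','wrist']:
    im=shot(n,n+'0'); print(n,im['fx'],im['k1'],im['T'].round(3).tolist())
print(robot.observe())
E
```

```text
pics
scene 484.42437298274695 -0.18343569928138584 [[-0.655, 0.553, -0.515, 1.321], [0.756, 0.486, -0.439, 0.683], [0.007, -0.677, -0.736, 1.176], [0.0, 0.0, 0.0, 1.0]]
side 356.91466021187756 -0.10169731464314179 [[0.713, -0.378, 0.591, -0.052], [-0.701, -0.405, 0.587, -0.579], [0.017, -0.832, -0.554, 0.615], [0.0, 0.0, 0.0, 1.0]]
wrist 344.6022213016965 -0.014117710373907305 [[1.0, 0.0, -0.002, 0.525], [-0.001, -0.947, -0.321, 0.085], [-0.002, 0.321, -0.947, 0.384], [0.0, 0.0, 0.0, 1.0]]
{'time': 0.15, 'q': array([-2.23401925e-01,  3.13292927e-01,  1.49821230e+00, -2.00458504e-06,
        1.33098326e+00, -2.23404553e-01]), 'qvel': array([-0.00143741, -0.00244512, -0.00263015, -0.00055719, -0.00046625,
       -0.00170205]), 'joint_torque': array([ 1.56247002e-03, -4.02303922e+01, -2.52316958e+01,  6.93405792e-02,
        3.44249513e-02, -9.17278635e-05]), 'tcp_pos': array([5.24841093e-01, 2.24472414e-05, 2.46326063e-01]), 'eef_rot': array([-2.22090267e+00, -2.22090956e+00,  7.52257492e-04]), 'force': array([-0.67546893,  0.1390145 ,  0.67525037]), 'ft_torque': array([0.04208481, 0.01930063, 0.02794319]), 'width': 0.9989946232671892}
```

View pics/scene0.png

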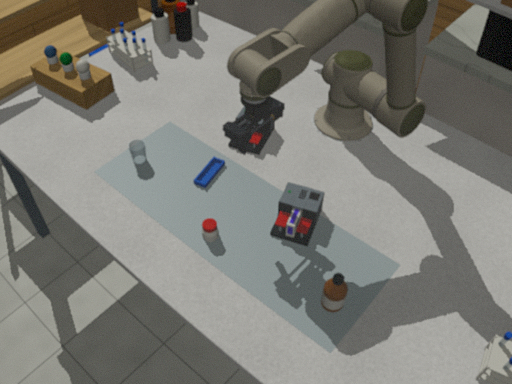

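View pics/side0.png

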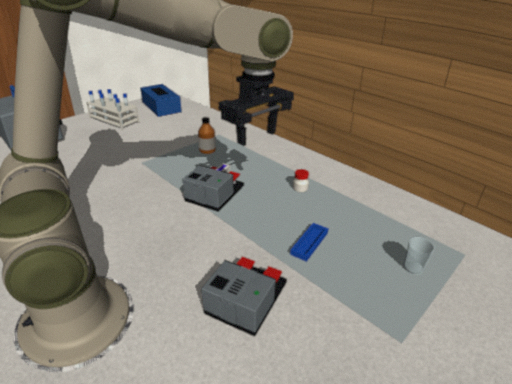

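View pics/wrist0.png

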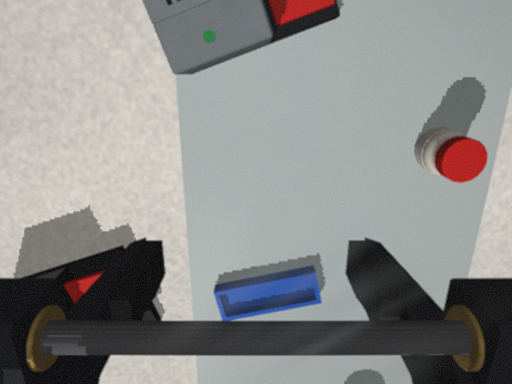

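Candidates for the dock:
- A is at scene (298,213), side (212,187), wrist (215,35).
- B is at side (243,295), scene (258,135), half hidden behind the gripper.

World +y (left) is the side of A. I'll check with depth and a crop.

Run:
```python
from h import *
s=load('scene0'); d=load('side0'); w=load('wrist0')
c=s['color'][170:260,250:350][:,:,::-1]; c=cv2.resize(c,None,fx=6,fy=6,interpolation=cv2.INTER_CUBIC); cv2.imwrite('pics/cropA.png',c)
for n,im in [('scene',s),('side',d),('wrist',w)]:
    P=pts(im)
    hsv=cv2.cvtColor(im['color'],cv2.COLOR_RGB2HSV)
    ok=(im['depth']>0)&(P[...,0]>0.2)&(P[...,0]<0.9)&(abs(P[...,1])<0.6)&(P[...,2]>0.003)&(P[...,2]<0.15)
    for name,m in [('red',((hsv[...,0]<8)|(hsv[...,0]>172))&(hsv[...,1]>150)),('blue',(hsv[...,0]>105)&(hsv[...,0]<125)&(hsv[...,1]>150)),('grey80',(abs(P[...,2]-0.08)<0.004)&(hsv[...,1]<60)),('amber',(hsv[...,0]>5)&(hsv[...,0]<18)&(hsv[...,1]>120)),('any>25',P[...,2]>0.025)]:
        mm=(m&ok).astype(np.uint8)
        k,l,st,ce=cv2.connectedComponentsWithStats(mm)
        for i in range(1,k):
            if st[i,4]<25: continue
            q=P[l==i]; print(n,name,st[i,4],'px',ce[i].round(0),'med',np.median(q,0).round(3),'min',np.percentile(q,2,axis=0).round(3),'max',np.percentile(q,98,axis=0).round(3))
```

```text
scene red 92 px [256. 138.] med [ 0.336 -0.155  0.046] min [ 0.312 -0.174  0.038] max [ 0.359 -0.138  0.051]
scene red 132 px [282. 219.] med [0.567 0.148 0.051] min [0.542 0.127 0.046] max [0.591 0.168 0.056]
scene red 132 px [209. 225.] med [0.731 0.006 0.061] min [ 0.712 -0.015  0.053] max [0.749 0.022 0.065]
scene red 125 px [304. 225.] med [0.542 0.212 0.051] min [0.517 0.194 0.045] max [0.568 0.23  0.056]
scene blue 324 px [209. 172.] med [ 0.547 -0.185  0.012] min [ 0.481 -0.214  0.004] max [ 0.603 -0.153  0.024]
scene grey80 39 px [241. 112.] med [ 0.294 -0.26   0.081] min [ 0.261 -0.277  0.076] max [ 0.327 -0.249  0.084]
scene grey80 752 px [302. 197.] med [0.48  0.156 0.081] min [0.428 0.094 0.077] max [0.532 0.214 0.084]
scene amber 251 px [334. 290.] med [0.691 0.42  0.093] min [0.671 0.392 0.076] max [0.705 0.443 0.11 ]
scene any>25 50 px [240. 113.] med [ 0.296 -0.26   0.081] min [ 0.261 -0.277  0.073] max [ 0.331 -0.249  0.085]
scene any>25 31 px [272. 124.] med [ 0.235 -0.163  0.037] min [ 0.214 -0.17   0.025] max [ 0.251 -0.156  0.066]
scene any>25 145 px [256. 136.]
[... 2268 characters left out ...]
in [ 0.297 -0.171  0.021] max [ 0.345 -0.134  0.045]
wrist blue 1810 px [272. 294.] med [ 0.544 -0.184  0.007] min [ 0.479 -0.215  0.004] max [ 0.601 -0.154  0.019]
wrist grey80 6592 px [207.  29.] med [0.482 0.119 0.08 ] min [0.442 0.09  0.078] max [0.534 0.138 0.082]
wrist any>25 7085 px [208.  30.] med [0.484 0.118 0.08 ] min [0.442 0.088 0.048] max [0.534 0.138 0.082]
wrist any>25 1017 px [295.   9.] med [0.557 0.138 0.05 ] min [0.538 0.126 0.046] max [0.589 0.144 0.052]
wrist any>25 2461 px [455. 156.] med [0.719 0.007 0.059] min [ 0.704 -0.016  0.027] max [0.746 0.026 0.061]
wrist any>25 752 px [ 75. 286.] med [ 0.312 -0.15   0.043] min [ 0.279 -0.178  0.026] max [ 0.344 -0.134  0.046]
```

View pics/cropA.png

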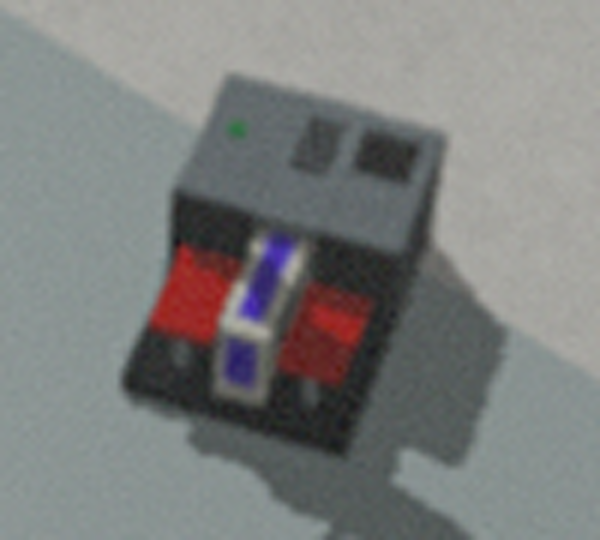

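The crop shows the housing at the top, the white cartridge with violet windows, and the red paddles at about (190,295) and (330,330). Dock A is at y≈+0.17 and B at y≈-0.2, so A is the one. Next is a closer look with the jaws turned across the cartridge (tool z turn of about +1.25).

```bash
python3 -m handwheel '[[[0,0,0,0.031,0.006,0.006,1],[0,0,0,0.031,0.006,0.006,1],[0,0,0,0.031,0.006,0.006,1],[0,0,0,0.031,0.006,0.006,1],[0,0,0,0.031,0.006,0.006,1],[0,0,0,0.031,0.006,0.006,1],[0,0,0.124,0,0,0,1],[0,0,0.124,0,0,0,1],[0,0,0.124,0,0,0,1],[0,0,0.124,0,0,0,1],[0,0,0.124,0,0,0,1],[0,0,0.124,0,0,0,1],[0,0,0.124,0,0,0,1],[0,0,0.124,0,0,0,1],[0,0,0.124,0,0,0,1],[0,0,0.124,0,0,0,1],[0,0,0,0,0,0,1],[0,0,0,0,0,0,1]]]'
python3 - <<'E'
from h import *
from scipy.spatial.transform import Rotation as R
im=shot('wrist','w1'); o=robot.observe(); print(o['tcp_pos'],R.from_rotvec(o['eef_rot']).as_matrix().round(3),o['q'].round(2),o['force'])
E
```

```text
time: 1.65
tcp_pos: [0.5601, 0.1957, 0.2019]
eef_rot: [-3.104, -0.485, 0.019]
force: [-0.0, -0.3, 0.2]
width: 0.998
[0.56011006 0.19564416 0.2019183 ] [[ 0.952  0.305 -0.012]
 [ 0.305 -0.952 -0.002]
 [-0.012 -0.002 -1.   ]] [ 0.14  0.5   1.34 -0.    1.31  1.4 ] [ 0.10978518 -0.04314994 -0.35584116]
```

View pics/w1.png

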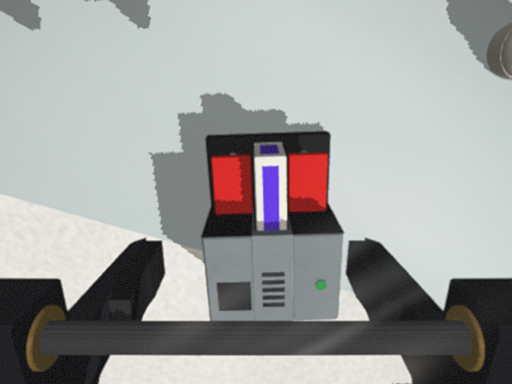

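The picture shows the housing's front top edge from (203,236) to (343,234). The cartridge top is at x 254–287 with the violet window, and the paddles are at (232,185) and (308,182). The mouth faces image-up. Measuring now.

```bash
cat > meas.py <<'E'
from h import *
import sys
im=load(sys.argv[1]); P=pts(im); hsv=cv2.cvtColor(im['color'],cv2.COLOR_RGB2HSV); ok=im['depth']>0
inb=ok&(np.hypot(P[...,0]-.53,P[...,1]-.18)<.13)
red=inb&((hsv[...,0]<8)|(hsv[...,0]>172))&(hsv[...,1]>130)&(P[...,2]>0.03)
k,l,st,ce=cv2.connectedComponentsWithStats(red.astype(np.uint8))
cs=[]
for i in range(1,k):
    if st[i,4]<300: continue
    z=np.median(P[l==i][:,2]); c,_=cv2.findContours((l==i).astype(np.uint8),0,1)
    q=plane(im,c[0][:,0],z); r=cv2.minAreaRect((q[:,:2]*1000).astype(np.float32)); print('paddle z',z.round(4),r)
    cs.append(r[0])
print('bar mid',np.mean(cs,0),'perp angle',np.degrees(np.arctan2(*(np.array(cs[0])-cs[1])[::-1])))
top=inb&(abs(P[...,2]-.068)<.006)
c,_=cv2.findContours(top.astype(np.uint8),0,1); c=max(c,key=len)
print('lamp z',np.median(P[top][:,2]));q=plane(im,c[:,0],.068); print('lamp top',cv2.minAreaRect((q[:,:2]*1000).astype(np.float32)))
g=inb&(abs(P[...,2]-.08)<.004); c,_=cv2.findContours(g.astype(np.uint8),0,1); c=max(c,key=len)
q=plane(im,c[:,0],.08); print('housing z',np.median(P[g][:,2]),cv2.minAreaRect((q[:,:2]*1000).astype(np.float32)))
E
python3 meas.py w1
python3 - <<'E'
from h import *
for t in ['w1','scene0','wrist0','side0']:
    im=load(t);P=pts(im); hsv=cv2.cvtColor(im['color'],cv2.COLOR_RGB2HSV)
    m=(hsv[...,0]>105)&(hsv[...,0]<125)&(hsv[...,1]>150)&(im['depth']>0)&(np.hypot(P[...,0]-.543,P[...,1]+.185)<.12)
    if m.sum()<100: continue
    tp=m&(P[...,2]>.0145); c,_=cv2.findContours(m.astype(np.uint8),0,1); c=max(c,key=len)
    tp=cv2.minAreaRect((P[tp][:,:2]*1000).astype(np.float32)); print(t,'cradle rim',tp)
    q=P[m&(abs(P[...,2]-.006)<.003)]; print('  floor',cv2.minAreaRect((q[:,:2]*1000).astype(np.float32)))
E
```

```text
paddle z 0.0496 ((562.8945922851562, 148.96632385253906), (56.287506103515625, 34.02727508544922), 20.690998077392578)
paddle z 0.0498 ((540.3695068359375, 211.82102966308594), (57.28816604614258, 34.796905517578125), 17.777114868164062)
bar mid [551.63204956 180.39367676] perp angle -70.28396931212309
lamp z 0.06838025725872754
lamp top ((549.3617553710938, 179.70321655273438), (70.57173156738281, 120.39974212646484), 20.290475845336914)
housing z 0.08013660314884738 ((479.2117919921875, 154.57864379882812), (92.23130798339844, 119.0174560546875), 19.91718101501465)
scene0 cradle rim ((542.8212890625, -183.28318786621094), (125.60628509521484, 45.92448806762695), 12.149266242980957)
  floor ((540.0116577148438, -186.64691162109375), (127.84864807128906, 41.5116081237793), 13.807881355285645)
wrist0 cradle rim ((539.5717163085938, -183.91421508789062), (127.72183227539062, 46.36247253417969), 13.066662788391113)
  floor ((543.8877563476562, -187.7547149658203), (109.67245483398438, 27.19683837890625), 12.86558723449707)
side0 cradle rim ((537.7681884765625, -186.1827850341797), (130.32977294921875, 47.23046875), 12.709988594055176)
  floor ((536.5914916992188, -189.1006317138672), (127.04441833496094, 41.640785217285156), 12.502025604248047)
```

```bash
python3 -m handwheel '[[[-0.002,0.012,-0.035,-0.013,0.0114,0,1],[0,0,0,0,0,0.02,1],[0,0,0,0,0,0.02,1],[0,0,0,0,0,0.02,1],[0,0,0,0,0,0,1],[0,0,0,0,0,0,1]]]'
cat > st.py <<'E'
from h import *
from scipy.spatial.transform import Rotation as R
o=robot.observe(); M=R.from_rotvec(o['eef_rot']).as_matrix()
print('t',round(o['time'],2),'tcp',(o['tcp_pos']*1000).round(1),'xyaw',np.degrees(np.arctan2(M[1,0],M[0,0])).round(2),'tilt xz,yz',M[2,:2].round(4),'F',o['force'].round(2),'tq',o['ft_torque'].round(2),'w',(o['width']*88).round(2))
def to(x,y,yaw=None):
    d=np.array([x,y,0])/1000-o['tcp_pos']; d[2]=0; print('tool shift mm',(M.T@d*1000).round(2), 'turn z', None if yaw is None else round(-(np.radians(yaw)-np.arctan2(M[1,0],M[0,0])),4))
E
python3 - <<'E'
from st import *
to(551.6,180.5,19.8)
shot('wrist','w2')
E
python3 meas.py w2
```

```text
time: 2.2
tcp_pos: [0.5514, 0.1803, 0.1412]
eef_rot: [3.089, 0.572, 0.005]
force: [0.5, 0.5, 0.6]
width: 0.998Traceback (most recent call last):
  File "<stdin>", line 1, in <module>
  File "st.py", line 4, in <module>
    print('t',round(o['time'],2),'tcp',(o['tcp_pos']*1000).round(1),'xyaw',np.degrees(np.arctan2(M[1,0],M[0,0])).round(2),'tilt xz,yz',M[2,:2].round(4),'F',o['force'].round(2),'tq',o['ft_torque'].round(2),'w',(o['width']*88).round(2))
                                                                                                                                                                                                                 ^^^^^^^^^^^^^^^^^^^^^
AttributeError: 'float' object has no attribute 'round'
Traceback (most recent call last):
  File "meas.py", line 3, in <module>
    im=load(sys.argv[1]); P=pts(im); hsv=cv2.cvtColor(im['color'],cv2.COLOR_RGB2HSV); ok=im['depth']>0
  File "h.py", line 5, in load
    def load(tag): return dict(np.load(f'pics/{tag}.npz'))
                               ~~~~~~~^^^^^^^^^^^^^^^^^^^
FileNotFoundError: [Errno 2] No such file or directory: 'pics/w2.npz'
```

```bash
sed -i "s/(o\['width'\]\*88).round(2)/round(o['width']*88,2)/" st.py
python3 - <<'E'
from st import *
to(551.6,180.5,19.8)
im=shot('wrist','w2'); P=pts(im)
# lamp centre line: top surface pts between housing and front end
m=(abs(P[...,2]-.068)<.004)&(np.hypot(P[...,0]-.5516,P[...,1]-.1804)<.045)
c,_=cv2.findContours(m.astype(np.uint8),0,1); c=max(c,key=cv2.contourArea)
q=plane(im,c[:,0],.068); print('lamp',cv2.minAreaRect((q[:,:2]*1000).astype(np.float32)), cv2.boundingRect(c))
E
python3 meas.py w2
```

```text
t 2.2 tcp [551.4 180.3 141.2] xyaw 20.97 tilt xz,yz [0.0028 0.0006] F [0.47 0.46 0.62] tq [0.01 0.05 0.04] w 87.83
tool shift mm [ 0.27 -0.1   0.  ] turn z 0.0205
lamp ((546.6016235351562, 187.2566375732422), (68.95758056640625, 43.55691146850586), 18.775821685791016) (211, 159, 67, 98)
paddle z 0.0498 ((540.4486694335938, 212.12876892089844), (56.24485397338867, 34.474979400634766), 19.756820678710938)
paddle z 0.0496 ((563.142578125, 149.4488067626953), (55.57293701171875, 34.49527359008789), 19.977825164794922)
bar mid [551.79562378 180.78878784] perp angle 109.90329667293588
lamp z 0.0683947789507627
lamp top ((549.2911376953125, 179.3267364501953), (70.80520629882812, 121.48468017578125), 18.88543701171875)
housing z 0.08012192880078461 ((499.29876708984375, 161.45248413085938), (51.85845184326172, 119.51199340820312), 21.039796829223633)
```

View pics/w2.png

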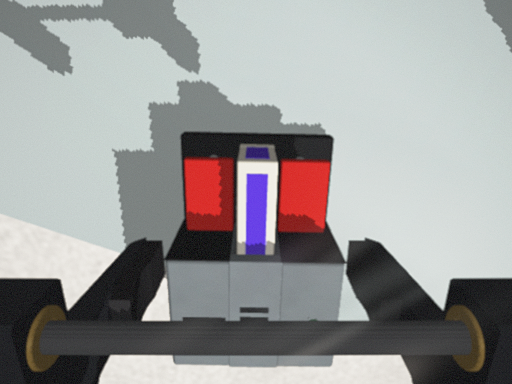

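The cartridge top spans x 237–278, with the violet stripe at 247–266. I'll take the centre line from the violet stripe.

Run:
```python
from h import *
for t in ['w1','w2']:
    im=load(t); P=pts(im); hsv=cv2.cvtColor(im['color'],cv2.COLOR_RGB2HSV)
    m=(hsv[...,0]>115)&(hsv[...,0]<140)&(hsv[...,1]>110)&(np.hypot(P[...,0]-.5516,P[...,1]-.1804)<.06)&(P[...,2]>.06)
    k,l,st,ce=cv2.connectedComponentsWithStats(m.astype(np.uint8)); i=1+np.argmax(st[1:,4])
    v,u=np.nonzero(l==i); q=plane(im,np.c_[u,v],.068)[:,:2]*1000
    vx,vy,x0,y0=cv2.fitLine(q.astype(np.float32),2,0,.01,.01).ravel(); a=np.degrees(np.arctan2(vy,vx)); 
    n=np.array([-vy,vx]); print(t,'line angle',a,'centre',x0,y0,'offset of (551.7,180.6) from line',n@(np.array([551.7,180.6])-[x0,y0]))
```

```text
w1 line angle 19.5144 centre 546.12683 178.63535 offset of (551.7,180.6) from line -0.009882520575795306
w2 line angle 19.575497 centre 546.1584 178.55054 offset of (551.7,180.6) from line 0.0742953022912638
```

```bash
python3 -m handwheel '[[[0,-0.0028,0.022,0.0003,-0.0001,0.015,0.14],[0,0,0,0,0,0.02,0.14],[0,0,0,0,0,0.02,0.14],[0,0,0,0,0,0,0.14],[0,0,0,0,0,0,0.14],[0,0,0,0,0,0,0.14]]]' 10
python3 -c "
from st import *
to(551.7,180.6,19.7)"
```

```text
time: 2.75
tcp_pos: [0.5557, 0.1814, 0.0929]
eef_rot: [3.093, 0.545, 0.019]
force: [0.1, 0.4, -0.1]
width: 0.577
t 2.75 tcp [555.7 181.4  92.9] xyaw 20.01 tilt xz,yz [0.0115 0.0033] F [ 0.05  0.44 -0.1 ] tq [0.05 0.14 0.02] w 50.8
tool shift mm [-3.99 -0.65 -0.05] turn z 0.0053
```

```bash
python3 -m handwheel '[[[-0.003,-0.0115,0.005,-0.004,-0.0006,0,0.14],[0,0,0,0,0,0.008,0.14],[0,0,0,0,0,0.008,0.14],[0,0,0,0,0,0,0.14],[0,0,0,0,0,0,0.14]]]'
python3 -c "
from st import *
to(551.7,180.6,19.7)"
```

```text
time: 3.17
tcp_pos: [0.5532, 0.1807, 0.0798]
eef_rot: [3.088, 0.537, 0.011]
force: [0.8, 0.3, 0.6]
width: 0.573
t 3.17 tcp [553.2 180.7  79.8] xyaw 19.74 tilt xz,yz [0.0055 0.0082] F [0.8  0.32 0.58] tq [ 0.07  0.06 -0.02] w 50.42
tool shift mm [-1.48 -0.4  -0.01] turn z 0.0007
```

```bash
python3 -m handwheel '[[[0.008,-0.0055,0,-0.0015,-0.0004,0.005,0.14],[0,0,0,0,0,0.005,0.14],[0,0,0,0,0,0,0.14],[0,0,0,0,0,0,0.14]]]'
python3 -c "
from st import *
to(551.7,180.6,19.7)"
```

```text
time: 3.5
tcp_pos: [0.5515, 0.1805, 0.0686]
eef_rot: [-3.094, -0.538, 0.002]
force: [-0.2, -0.1, -0.9]
width: 0.569
t 3.5 tcp [551.5 180.5  68.6] xyaw 19.74 tilt xz,yz [-0.001  -0.0009] F [-0.17 -0.05 -0.91] tq [ 0.02  0.07 -0.03] w 50.04
tool shift mm [ 0.22 -0.04 -0.  ] turn z 0.0006
```

Well aligned. Now down towards the paddles (contact expected at TCP z≈57.7 mm), in small steps with force readings.

```bash
python3 -m handwheel '[[[0,0,0,0,0,0.004,0.14],[0,0,0,0,0,0.003,0.14],[0,0,0,0,0,0,0.14]]]'; python3 -c "from st import *"
python3 -m handwheel '[[[0,0,0,0,0,0.0015,0.14],[0,0,0,0,0,0,0.14]]]';python3 -c "from st import *"
python3 -m handwheel '[[[0,0,0,0,0,0.0015,0.14],[0,0,0,0,0,0.0,0.14]]]';python3 -c "from st import *"
python3 -m handwheel '[[[0,0,0,0,0,0.0015,0.14],[0,0,0,0,0,0.0,0.14]]]';python3 -c "from st import *"
```

```text
time: 3.75
tcp_pos: [0.5516, 0.1805, 0.0609]
eef_rot: [-3.094, -0.538, 0.002]
force: [0.4, 0.4, 0.3]
width: 0.572
t 3.75 tcp [551.6 180.5  60.9] xyaw 19.73 tilt xz,yz [-0.0009 -0.0008] F [0.37 0.35 0.3 ] tq [0.01 0.04 0.  ] w 50.33
time: 3.92
tcp_pos: [0.5515, 0.1805, 0.0591]
eef_rot: [-3.095, -0.538, 0.002]
force: [-0.5, 0.3, -0.5]
width: 0.572
t 3.92 tcp [551.5 180.5  59.1] xyaw 19.73 tilt xz,yz [-0.0011 -0.0008] F [-0.47  0.3  -0.48] tq [ 0.02  0.11 -0.01] w 50.37
time: 4.08
tcp_pos: [0.5519, 0.1805, 0.058]
eef_rot: [-3.095, -0.538, 0.0]
force: [-1.8, -0.3, 4.0]
width: 0.57
t 4.08 tcp [551.9 180.5  58. ] xyaw 19.74 tilt xz,yz [-0.     -0.0006] F [-1.82 -0.34  4.02] tq [-0.04  0.32  0.05] w 50.19
time: 4.25
tcp_pos: [0.5521, 0.1806, 0.0571]
eef_rot: [-3.095, -0.539, -0.001]
force: [-2.4, 0.3, 3.6]
width: 0.567
t 4.25 tcp [552.1 180.6  57.1] xyaw 19.74 tilt xz,yz [ 0.0007 -0.0003] F [-2.36  0.28  3.59] tq [-0.05  0.35  0.02] w 49.91
```

```bash
python3 -m handwheel '[[[0,0,0,0,0,0.0015,0.14],[0,0,0,0,0,0.001,0.14]]]';python3 -c "from st import *"
python3 -m handwheel '[[[0,0,0,-0.0004,0,0.0015,0.14],[0,0,0,0,0,0.001,0.14]]]';python3 -c "from st import *"
```

```text
time: 4.42
tcp_pos: [0.5523, 0.1806, 0.0555]
eef_rot: [-3.095, -0.539, -0.002]
force: [-2.3, -0.9, 6.7]
width: 0.567
t 4.42 tcp [552.3 180.6  55.5] xyaw 19.75 tilt xz,yz [ 0.0016 -0.0001] F [-2.3  -0.91  6.74] tq [-0.07  0.55  0.07] w 49.92
time: 4.58
tcp_pos: [0.5524, 0.1807, 0.0541]
eef_rot: [-3.095, -0.539, -0.005]
force: [-4.1, -1.0, 8.6]
width: 0.569
t 4.58 tcp [552.4 180.7  54.1] xyaw 19.76 tilt xz,yz [0.0032 0.0002] F [-4.07 -0.97  8.62] tq [-0.09  0.72  0.  ] w 50.11
```

```bash
python3 -m handwheel '[[[0,0,0,-0.0002,0,0.001,0.14],[0,0,0,0,0,0.0005,0.14]]]';python3 -c "from st import *"
```

```text
time: 4.75
tcp_pos: [0.5524, 0.1807, 0.0538]
eef_rot: [-3.095, -0.539, -0.006]
force: [-3.6, -1.4, 9.5]
width: 0.568
t 4.75 tcp [552.4 180.7  53.8] xyaw 19.76 tilt xz,yz [0.0039 0.0004] F [-3.62 -1.44  9.46] tq [-0.15  0.72 -0.05] w 49.99
```

```bash
python3 -m handwheel '[[[0,0,0,0,0,0.0012,0.14],[0,0,0,0,0,0.001,0.14]]]';python3 -c "from st import *"
```

```text
time: 4.92
tcp_pos: [0.5526, 0.1808, 0.053]
eef_rot: [-3.095, -0.54, -0.007]
force: [-3.8, -0.4, 9.5]
width: 0.573
t 4.92 tcp [552.6 180.8  53. ] xyaw 19.78 tilt xz,yz [0.0045 0.0007] F [-3.75 -0.36  9.51] tq [-0.13  0.8  -0.01] w 50.43
```

```bash
python3 -m handwheel '[[[0,0,0,0,0,0.0005,-0.5],[0,0,0,0,0,0.0005,-0.5],[0,0,0,0,0,0.0005,-0.5]]]' 12;python3 -c "from st import *"
```

```text
time: 5.17
tcp_pos: [0.5544, 0.1814, 0.0543]
eef_rot: [-3.094, -0.539, -0.017]
force: [-1.0, 1.1, 8.1]
width: 0.366
t 5.17 tcp [554.4 181.4  54.3] xyaw 19.77 tilt xz,yz [0.0105 0.0013] F [-0.95  1.09  8.1 ] tq [0.25 0.26 0.05] w 32.2
```

```bash
python3 -m handwheel '[[[0.001,-0.005,0,-0.001,0,0.0015,-0.23],[0,-0.003,0,-0.0005,0,0.0013,-0.23]]]' 12;python3 -c "from st import *"
```

```text
time: 5.33
tcp_pos: [0.5547, 0.1811, 0.0537]
eef_rot: [3.095, 0.539, 0.012]
force: [-1.5, 0.5, 9.3]
width: 0.382
t 5.33 tcp [554.7 181.1  53.7] xyaw 19.77 tilt xz,yz [0.0077 0.0014] F [-1.55  0.52  9.28] tq [ 0.13  0.61 -0.01] w 33.64
```

```bash
python3 -m handwheel '[[[0.001,-0.006,0,-0.002,0,0.0016,-0.23],[0,-0.003,0,-0.001,0,0.0014,-0.5]]]' 12;python3 -c "from st import *"
python3 -m handwheel '[[[0.001,-0.002,0,-0.0005,0,0.0013,-0.6]]]' 12;python3 -c "from st import *"
```

```text
time: 5.5
tcp_pos: [0.5542, 0.1807, 0.0531]
eef_rot: [3.095, 0.539, 0.009]
force: [-1.0, 1.5, 8.6]
width: 0.333
t 5.5 tcp [554.2 180.7  53.1] xyaw 19.75 tilt xz,yz [0.0058 0.0012] F [-0.96  1.51  8.57] tq [ 0.25  0.25 -0.08] w 29.31
time: 5.58
tcp_pos: [0.5545, 0.1808, 0.053]
eef_rot: [-3.094, -0.539, -0.01]
force: [-3.6, -0.5, 13.2]
width: 0.296
t 5.58 tcp [554.5 180.8  53. ] xyaw 19.75 tilt xz,yz [0.0063 0.0006] F [-3.56 -0.52 13.22] tq [ 0.1   0.81 -0.03] w 26.05
```

```bash
python3 -m handwheel '[[[0,0,0,0,0,0.0007,-0.7]]]' 14;python3 -c "from st import *"
```

```text
time: 5.67
tcp_pos: [0.5546, 0.1809, 0.0532]
eef_rot: [-3.094, -0.539, -0.011]
force: [-3.3, -0.9, 8.3]
width: 0.293
t 5.67 tcp [554.6 180.9  53.2] xyaw 19.76 tilt xz,yz [0.0068 0.0007] F [-3.3  -0.85  8.31] tq [-0.09  0.79 -0.01] w 25.81
```

```bash
python3 -m handwheel '[[[0,-0.002,0,0.001,0,0.001,-0.7],[0,-0.001,0,0.0015,0,0.001,-0.7]]]';python3 -c "from st import *"
python3 -m handwheel '[[[0,-0.001,0,0.0015,0,0.001,-0.7]]]';python3 -c "from st import *"
```

```text
time: 5.83
tcp_pos: [0.557, 0.1816, 0.0531]
eef_rot: [3.094, 0.54, 0.007]
force: [-5.1, -2.1, 12.2]
width: 0.294
t 5.83 tcp [557.  181.6  53.1] xyaw 19.78 tilt xz,yz [0.004  0.0011] F [-5.08 -2.06 12.19] tq [-0.17  0.91  0.03] w 25.85
time: 5.92
tcp_pos: [0.5585, 0.1821, 0.0531]
eef_rot: [3.094, 0.54, 0.005]
force: [-4.3, -2.0, 11.1]
width: 0.295
t 5.92 tcp [558.5 182.1  53.1] xyaw 19.79 tilt xz,yz [0.0032 0.0014] F [-4.34 -1.95 11.08] tq [-0.17  0.8   0.01] w 25.92
```

```bash
python3 -m handwheel '[[[0,-0.001,0,0.0018,0,0.0009,-0.7],[0,0,0,0.0018,0,0.0009,-0.7],[0,-0.001,0,0.0018,0,0.0009,-0.7]]]';python3 -c "from st import *"
python3 -m handwheel '[[[0,-0.001,0,0.0018,0,0.0009,-0.7],[0,-0.001,0,0.0018,0,0.0009,-0.7]]]';python3 -c "from st import *"
```

```text
time: 6.17
tcp_pos: [0.564, 0.1838, 0.0531]
eef_rot: [3.093, 0.54, 0.004]
force: [-4.1, -1.7, 10.5]
width: 0.292
t 6.17 tcp [564.  183.8  53.1] xyaw 19.81 tilt xz,yz [0.0019 0.0022] F [-4.13 -1.68 10.48] tq [-0.16  0.79  0.02] w 25.67
time: 6.33
tcp_pos: [0.5677, 0.185, 0.0531]
eef_rot: [3.092, 0.541, 0.001]
force: [-4.8, -2.6, 10.7]
width: 0.292
t 6.33 tcp [567.7 185.   53.1] xyaw 19.83 tilt xz,yz [0.0004 0.0027] F [-4.83 -2.62 10.71] tq [-0.14  0.77  0.03] w 25.72
```

```bash
python3 -c "
from h import *
shot('wrist','w3')"
```

```text
(no output)
```

View pics/w3.png

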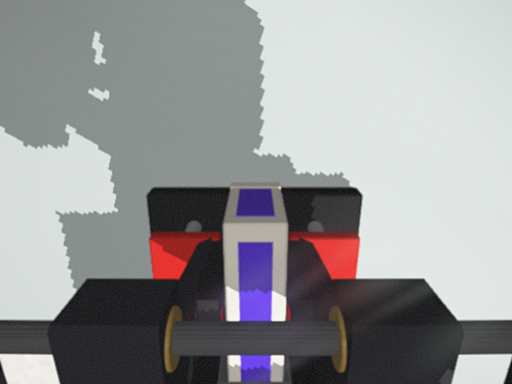

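The picture shows the cartridge gripped straight, with its front face at rows 186–222 and the bar held under the fingers. I'll check how far it has come out.

```bash
python3 - <<'E'
from h import *
im=load('w3'); D=np.array([np.cos(np.radians(19.7)),np.sin(np.radians(19.7))]); O=np.array([.5308,.1732])
for v in (218,222,226): print(v,((plane(im,[[256,v]],.068)[0][:2]-O)@D*1000).round(1))
print(((plane(im,[[256,185]],.014)[0][:2]-O)@D*1000).round(1))
E
python3 -m handwheel '[[[0.001,0,0,0.0018,0,0.0009,-0.7],[0.001,-0.001,0,0.0018,0,0.0009,-0.7],[0.001,0,0,0.0018,0,0.0009,-0.7]]]';python3 -c "from st import *"
```

```text
218 68.8
222 67.1
226 65.4
64.5
time: 6.63
tcp_pos: [0.5734, 0.1868, 0.0531]
eef_rot: [3.094, 0.542, 0.001]
force: [-3.1, -1.5, 11.0]
width: 0.295
t 6.63 tcp [573.4 186.8  53.1] xyaw 19.86 tilt xz,yz [0.0004 0.0005] F [-3.12 -1.54 10.98] tq [-0.21  0.79 -0.01] w 25.95
```

```bash
python3 -m handwheel '[[[0,0,0,0.002,0,0.0009,-0.7],[0,0,0,0.002,0,0.0008,-0.7],[0,0,0,0.002,0,0.0008,-0.7]]]';python3 -c "from st import *"
python3 -m handwheel '[[[0,0,0,0.0025,0,0.0007,-0.7],[0,0,0,0.0025,0,0.0007,-0.7]]]';python3 -c "from st import *"
```

```text
time: 6.88
tcp_pos: [0.5794, 0.1887, 0.0531]
eef_rot: [3.093, 0.542, 0.002]
force: [-4.0, -1.1, 9.6]
width: 0.294
t 6.88 tcp [579.4 188.7  53.1] xyaw 19.88 tilt xz,yz [0.0009 0.0013] F [-4.03 -1.12  9.58] tq [-0.16  0.73  0.04] w 25.9
time: 7.05
tcp_pos: [0.5842, 0.1903, 0.0531]
eef_rot: [3.093, 0.542, 0.002]
force: [-3.6, -0.9, 7.7]
width: 0.292
t 7.05 tcp [584.2 190.3  53.1] xyaw 19.89 tilt xz,yz [0.0008 0.0017] F [-3.59 -0.94  7.65] tq [-0.12  0.67  0.  ] w 25.69
```

```bash
python3 -m handwheel '[[[0.0015,0,0.001,0.0025,0,0.0006,-0.7],[0,0,0,0.0025,0,0.0005,-0.7]]]';python3 -c "from st import *"
python3 -m handwheel '[[[0,0,0,0.0025,0,0.0003,-0.7],[0,0,0,0.0025,0,0.0,-0.7]]]';python3 -c "from st import *"
python3 -m handwheel '[[[0,0,0,0.0025,0,0.000,-0.7],[0,0,0,0.003,0,0.0,-0.7]]]';python3 -c "from st import *"
```

```text
time: 7.22
tcp_pos: [0.5891, 0.192, 0.053]
eef_rot: [3.094, 0.541, 0.001]
force: [-1.6, -1.7, 5.6]
width: 0.291
t 7.22 tcp [589.1 192.   53. ] xyaw 19.84 tilt xz,yz [0.0008 0.0005] F [-1.55 -1.69  5.57] tq [-0.15  0.51 -0.01] w 25.6
time: 7.38
tcp_pos: [0.594, 0.1936, 0.053]
eef_rot: [3.094, 0.541, 0.001]
force: [-0.3, 0.1, 1.7]
width: 0.293
t 7.38 tcp [594.  193.6  53. ] xyaw 19.84 tilt xz,yz [0.0007 0.0007] F [-0.25  0.06  1.7 ] tq [-0.    0.26  0.04] w 25.79
time: 7.55
tcp_pos: [0.5993, 0.1956, 0.0529]
eef_rot: [3.094, 0.541, 0.0]
force: [-1.2, -1.1, 3.5]
width: 0.291
t 7.55 tcp [599.3 195.6  52.9] xyaw 19.85 tilt xz,yz [0.     0.0006] F [-1.22 -1.06  3.54] tq [-0.07  0.37  0.  ] w 25.64
```

```bash
python3 -m handwheel '[[[0,0,0,0.003,0,0,-0.7],[0,0,0,0.003,0,0.0,-0.7],[0,0,0,0.004,0,0.0,-0.7],[0,0,0,0.005,0,0.0,-0.7],[0,0,0,0.005,0,0,-0.7],[0,0,0,0,0,0,-0.7]]]' 18;python3 -c "
from st import *
shot('wrist','w4');shot('scene','s4')"
```

```text
time: 8.05
tcp_pos: [0.6204, 0.2032, 0.0526]
eef_rot: [3.094, 0.541, -0.0]
force: [0.3, -0.1, 4.9]
width: 0.293
t 8.05 tcp [620.4 203.2  52.6] xyaw 19.84 tilt xz,yz [-0.0003  0.0005] F [ 0.35 -0.05  4.9 ] tq [0.04 0.22 0.01] w 25.82
```

View pics/w4.png

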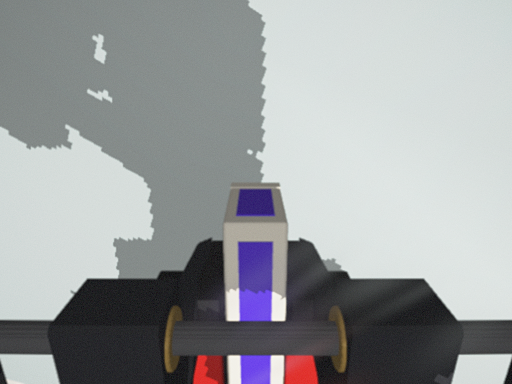

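View pics/s4.png

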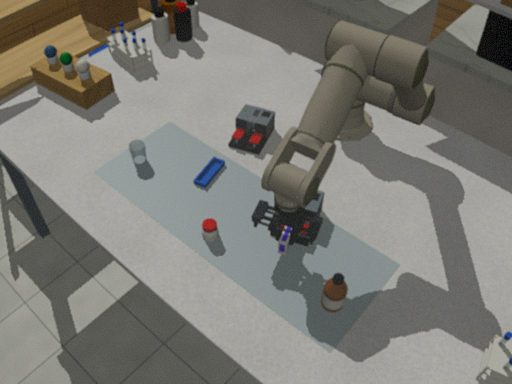

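The cartridge is fully out and still at the same pixels in the grip (front edge row 222), so no slip. Next I firm the grip and lift.

```bash
python3 -m handwheel '[[[0,0,0,0,0,-0.001,-0.8],[0,0,0,0,0,-0.002,-0.8],[0,0,0,0,0,-0.006,-0.8],[0,0,0,0,0,-0.01,-0.8],[0,0,0,0,0,-0.012,-0.8],[0,0,0,0,0,-0.012,-0.8],[0,0,0,0,0,-0.012,-0.8],[0,0,0,0,0,-0.012,-0.8],[0,0,0,0,0,-0.012,-0.8],[0,0,0,0,0,-0.012,-0.8],[0,0,0,0,0,0,-0.8],[0,0,0,0,0,0,-0.8]]]' 25;python3 -c "
from st import *
shot('wrist','w5')
to(566,-178,13)"
```

```text
time: 9.15
tcp_pos: [0.6193, 0.2031, 0.1555]
eef_rot: [3.094, 0.541, 0.004]
force: [0.2, -0.7, -1.8]
width: 0.291
t 9.15 tcp [619.3 203.1 155.5] xyaw 19.84 tilt xz,yz [0.0025 0.0008] F [ 0.18 -0.69 -1.84] tq [ 0.06  0.05 -0.05] w 25.58
tool shift mm [-1.7947e+02  3.4036e+02 -1.5000e-01] turn z 0.1194
```

View pics/w5.png

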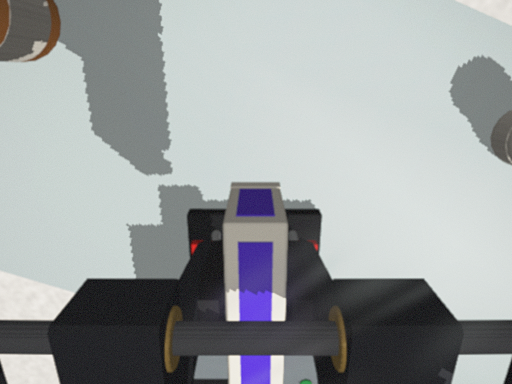

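```bash
python3 -m handwheel '[[[0,0,0,-0.004,0.008,0,-0.8],[0,0,0,-0.008,0.016,0,-0.8],[0,0,0,-0.012,0.0225,0,-0.8],[0,0,0,-0.012,0.0225,0,-0.8],[0,0,0,-0.012,0.0225,0,-0.8],[0,0,0,-0.012,0.0225,0,-0.8],[0,0,0,-0.012,0.0225,0,-0.8],[0,0,0,-0.012,0.0225,0,-0.8],[0,0,0,-0.012,0.0225,0,-0.8],[0,0,0,-0.012,0.0225,0,-0.8],[0,0,0,-0.012,0.0225,0,-0.8],[0,0,0,-0.012,0.0225,0,-0.8],[0,0,0,-0.012,0.0225,0,-0.8],[0,0,0,-0.012,0.0225,0,-0.8],[0,0,0,-0.008,0.016,0,-0.8],[0,0,0,-0.004,0.008,0,-0.8],[0,0,0.06,0,0,0,-0.8],[0,0,0.06,0,0,0,-0.8],[0,0,0,0,0,0,-0.8],[0,0,0,0,0,0,-0.8]]]';python3 -c "
from st import *
to(566,-178,13)
shot('wrist','w6');shot('side','d6');shot('scene','s6')"
```

```text
time: 10.87
tcp_pos: [0.5553, -0.1772, 0.1424]
eef_rot: [-3.115, -0.345, 0.03]
force: [-0.3, 0.1, -1.9]
width: 0.296
t 10.87 tcp [ 555.3 -177.2  142.4] xyaw 12.65 tilt xz,yz [-0.0183 -0.0094] F [-0.35  0.06 -1.93] tq [ 0.05  0.05 -0.03] w 26.06
tool shift mm [10.26  3.15 -0.22] turn z -0.0061
```

View pics/w6.png

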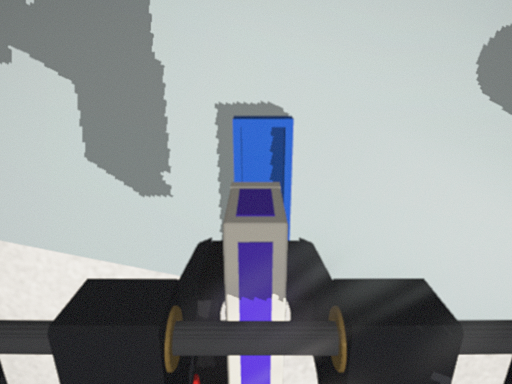

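View pics/d6.png

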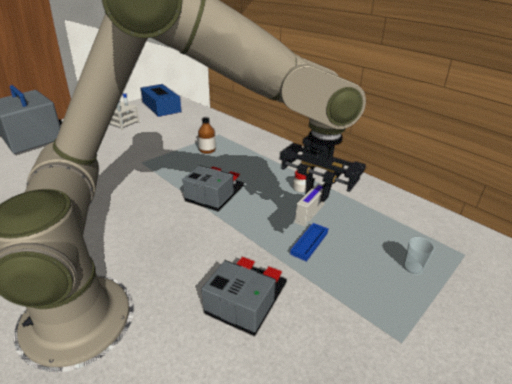

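View pics/s6.png

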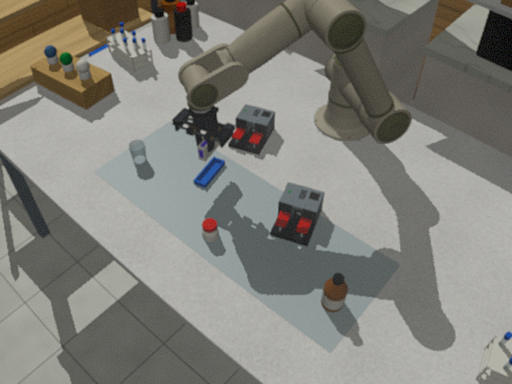

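The cartridge is held, and the cradle is visible beyond it (far rim row 117, sides x 234–293). I'll level up, then measure both from the wrist view.

```bash
python3 -m handwheel '[[[-0.009,0.018,-0.006,0.005,0.0032,0.01,-0.8],[0,0,0,0,0,0.01,-0.8],[0,0,0,0,0,0.01,-0.8],[0,0,0,0,0,0,-0.8],[0,0,0,0,0,0,-0.8]]]';python3 -c "
from st import *
to(566,-178,13)
shot('wrist','w7')"
cat > cr.py <<'E'
from h import *
import sys
im=load(sys.argv[1]); P=pts(im); hsv=cv2.cvtColor(im['color'],cv2.COLOR_RGB2HSV)
m=(hsv[...,0]>102)&(hsv[...,0]<119)&(hsv[...,1]>150)&(im['depth']>0)&(P[...,2]<.03)
c,_=cv2.findContours(m.astype(np.uint8),0,1); c=max(c,key=cv2.contourArea)[:,0]
x,y,w,h=cv2.boundingRect(c); print('bbox',x,y,w,h)
far=c[(c[:,1]<=y+4)&(c[:,0]>x+6)&(c[:,0]<x+w-6)]
q=plane(im,far,.018)[:,:2]*1000
L=np.array([c[c[:,1]==r][:,0].min() for r in range(y+6,y+h-6) if (c[:,1]==r].__class__ and (c[:,1]==r).any())]) if 0 else None
f=cv2.fitLine(q.astype(np.float32),2,0,.01,.01).ravel(); print('far edge angle-90',np.degrees(np.arctan2(f[1],f[0]))%180-90,'pt',f[2:])
E
python3 cr.py w7
```

```text
time: 11.43
tcp_pos: [0.561, -0.1778, 0.1107]
eef_rot: [-3.12, -0.363, 0.001]
force: [0.6, 0.3, -2.1]
width: 0.292
t 11.43 tcp [ 561.  -177.8  110.7] xyaw 13.28 tilt xz,yz [-0.0003 -0.0004] F [ 0.58  0.3  -2.15] tq [ 0.04  0.05 -0.05] w 25.67
tool shift mm [ 4.79  1.38 -0.  ] turn z 0.0049  File "cr.py", line 9
    L=np.array([c[c[:,1]==r][:,0].min() for r in range(y+6,y+h-6) if (c[:,1]==r].__class__ and (c[:,1]==r).any())]) if 0 else None
                                                                               ^
SyntaxError: closing parenthesis ']' does not match opening parenthesis '('
```

View pics/w7.png

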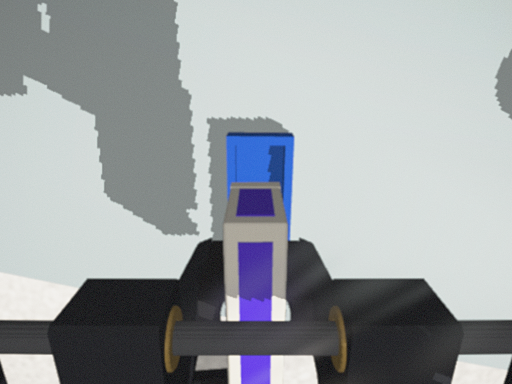

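```bash
cat > cr.py <<'E'
from h import *
import sys
from scipy.spatial.transform import Rotation as R
im=load(sys.argv[1]); P=pts(im); hsv=cv2.cvtColor(im['color'],cv2.COLOR_RGB2HSV); o=robot.observe()
M=R.from_rotvec(o['eef_rot']).as_matrix(); t=o['tcp_pos']
tool=lambda q:((q-t)@M*1000).round(1)
m=(hsv[...,0]>102)&(hsv[...,0]<119)&(hsv[...,1]>150)&(im['depth']>0)&(P[...,2]<.03)
c,_=cv2.findContours(m.astype(np.uint8),0,1); c=max(c,key=cv2.contourArea)[:,0]
x,y,w,h=cv2.boundingRect(c); print('bbox',x,y,w,h)
far=c[(c[:,1]<=y+4)&(c[:,0]>x+6)&(c[:,0]<x+w-6)]; q=tool(plane(im,far,.018)); print('far edge tool x',np.median(q[:,0]),'slope',np.polyfit(q[:,1],q[:,0],1)[0])
rows=range(y+8,y+45,2)
for nm,fn in(('L',min),('R',max)):
    e=np.array([[fn(np.nonzero(m[r])[0])+(0 if nm=='L' else 1),r] for r in rows]); q=tool(plane(im,e,.018)); p=np.polyfit(q[:,0],q[:,1],1); print(nm,'tool y at far',np.median(q[:,1]),'slope',p[0])
# lamp
z=t[2]
print('lamp front top edge',tool(plane(im,[[256,221]],z+.0154)),'bottom edge',tool(plane(im,[[256,185]],z-.0386)))
# lamp lateral edges on top, rows 230..280
for r in (230,250,270):
    g=im['color'][r].astype(float).mean(1); 
    win=np.nonzero((np.abs(P[r,:,2]-(z+.0154))<.006))[0]; win=win[(win>215)&(win<300)]; print(r,win.min(),win.max(),tool(plane(im,[[win.min(),r],[win.max()+1,r]],z+.0154))[:,1])
E
python3 cr.py w7
```

```text
bbox 227 133 67 107
far edge tool x 44.3 slope -0.013687711335033003
L tool y at far -19.9 slope 0.011526602842300556
R tool y at far 25.1 slope 0.0029068017679724674
lamp front top edge [[ 29.1  -0.1 -15.4]] bottom edge [[26.  -0.  38.6]]
230 223 287 [-13.   12.5]
250 224 287 [-12.9  12.8]
270 216 299 [-16.5  18. ]
```

Run:
```python
from h import *
from scipy.spatial.transform import Rotation as R
o=robot.observe(); M=R.from_rotvec(o['eef_rot']).as_matrix(); t=o['tcp_pos']
im=load('w7'); P=(pts(im)-t)@M*1000
q=P[224:300,232:280].reshape(-1,3); q=q[abs(q[:,2]+15.4)<6]; p=np.polyfit(q[:,0],q[:,2],1); print('top: z at 0',p[1],'pitch',p[0],len(q),q[:,0].min(),q[:,0].max())
A=np.c_[q,][:, :2]; s=np.linalg.lstsq(np.c_[A,np.ones(len(A))],q[:,2],rcond=None)[0]; print('plane',s)
f=P[188:219,236:276].reshape(-1,3); print('front face x vs z',np.polyfit(f[:,2],f[:,0],1), 'z range',f[:,2].min(),f[:,2].max())
for v in range(178,228,3): print(v,P[v,245].round(1),im['color'][v,232],end=';\n')
im=load('d6'); c=im['color'][160:270,270:380][:,:,::-1]; cv2.imwrite('pics/d6c.png',cv2.resize(c,None,fx=5,fy=5,interpolation=cv2.INTER_CUBIC))
```

```text
top: z at 0 -15.683599943445312 pitch 0.016987511919728224 3628 -7.554964735513189 28.065247799803675
plane [ 1.69859669e-02  4.05415500e-03 -1.56825225e+01]
front face x vs z [-0.18888624 29.88287598] z range -138.26167359477122 29.123979293094767
178 [  9.6  -8.1 104.8] [ 50 107 217];
181 [  7.5  -8.1 104.1] [ 66 110 213];
184 [27.9 -5.8 34.6] [122 117 110];
187 [28.2 -5.7 28.8] [148 143 130];
190 [28.6 -5.5 22.8] [121 115 105];
193 [28.6 -5.4 18.3] [119 116 106];
196 [29.  -5.2 13.2] [121 118 111];
199 [28.9 -5.1  9.4] [121 116 109];
202 [28.7 -5.   6. ] [120 118 109];
205 [28.8 -4.9  2.2] [123 118 111];
208 [28.8 -4.8 -1.3] [122 122 113];
211 [28.9 -4.7 -4.9] [122 120 110];
214 [28.7 -4.6 -7.6] [124 120 112];
217 [28.3 -4.5 -9.8] [123 119 111];
220 [ 27.7  -4.5 -11.5] [121 117 112];
223 [ 27.6  -4.4 -14.1] [159 155 143];
226 [ 26.6  -4.4 -14.6] [173 168 156];
```

View pics/d6c.png

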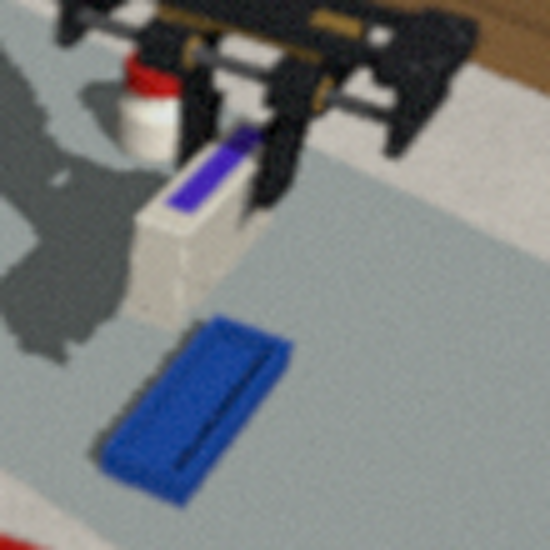

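Depth puts the front face at tool x ≈ 28.8, vertical, so the cartridge centre is at −26. The cradle centre is at tool (−20.7, 2.1), so I shift by (+5.3, +2.1) and turn +0.006.

```bash
python3 -m handwheel '[[[0,0,0.006,0.0053,0.0021,0,-0.8],[0,0,0,0,0,0.01,-0.8],[0,0,0,0,0,0.01,-0.8],[0,0,0,0,0,0.01,-0.8],[0,0,0,0,0,0.01,-0.8],[0,0,0,0,0,0,-0.8],[0,0,0,0,0,0,-0.8]]]';python3 -c "
from st import *
to(566.65,-178.6,12.95)
shot('wrist','w8')"; python3 cr.py w8
```

```text
time: 12.07
tcp_pos: [0.5671, -0.1785, 0.0664]
eef_rot: [-3.121, -0.353, 0.001]
force: [0.7, 0.5, -1.8]
width: 0.291
t 12.07 tcp [ 567.1 -178.5   66.4] xyaw 12.91 tilt xz,yz [-0.0008 -0.0007] F [ 0.7   0.51 -1.77] tq [ 0.04  0.08 -0.06] w 25.59
tool shift mm [-0.49 -0.05  0.  ] turn z -0.0006
bbox 217 155 80 85
far edge tool x 40.3 slope 0.004412209749792271
L tool y at far -21.9 slope -0.0022406826081830646
R tool y at far 23.0 slope -0.0007588111828084623
lamp front top edge [[ 29.1  -0.  -15.4]] bottom edge [[26.1 -0.  38.6]]
230 223 287 [-13.   12.6]
250 224 287 [-12.9  12.8]
270 216 299 [-16.4  18. ]
```

View pics/w8.png

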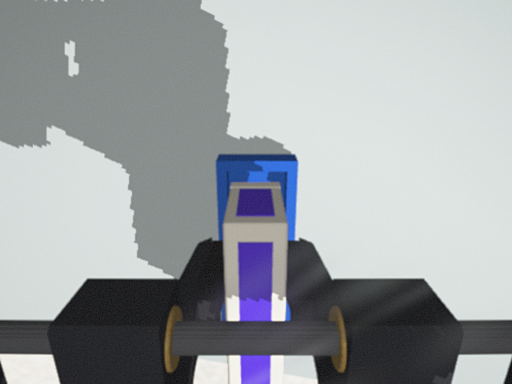

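```bash
python3 -m handwheel '[[[-0.0007,0.0008,0,0.0006,0.0005,0.005,-0.8],[0,0,0,0,0,0.005,-0.8],[0,0,0,0,0,0.003,-0.8],[0,0,0,0,0,0,-0.8]]]';python3 -c "
from st import *
to(567.2,-178.9)
shot('wrist','w9')"; python3 cr.py w9
python3 -m handwheel '[[[0,0,0,0,0,0.002,-0.8],[0,0,0,0,0,0.002,-0.8],[0,0,0,0,0,0.001,-0.8],[0,0,0,0,0,0,-0.8]]]'; python3 -c "
from st import *
to(567.2,-178.9)"
```

```text
time: 12.45
tcp_pos: [0.5682, -0.1791, 0.053]
eef_rot: [3.121, 0.353, 0.002]
force: [0.3, 0.7, -1.3]
width: 0.292
t 12.45 tcp [ 568.2 -179.1   53. ] xyaw 12.91 tilt xz,yz [0.0011 0.0011] F [ 0.27  0.74 -1.26] tq [ 0.07  0.   -0.04] w 25.7
tool shift mm [-0.9  -0.45 -0.  ] turn z None
bbox 212 162 87 78
far edge tool x 39.5 slope -0.017220984960782282
L tool y at far -23.1 slope -0.004349554555736879
R tool y at far 21.9 slope 0.008677755684528304
lamp front top edge [[ 29.   -0.2 -15.4]] bottom edge [[25.9 -0.2 38.6]]
230 223 287 [-13.1  12.4]
250 224 287 [-13.   12.6]
270 216 299 [-16.5  17.8]
time: 12.83
tcp_pos: [0.5686, -0.1794, 0.0483]
eef_rot: [3.12, 0.353, 0.004]
force: [-0.0, -0.1, -1.8]
width: 0.29
t 12.83 tcp [ 568.6 -179.4   48.3] xyaw 12.91 tilt xz,yz [0.0022 0.002 ] F [-0.02 -0.12 -1.76] tq [ 0.09  0.09 -0.03] w 25.54
tool shift mm [-1.24 -0.75 -0.  ] turn z None
```

```bash
python3 -m handwheel '[[[0.002,-0.002,0,-0.0006,-0.0006,0.001,-0.8],[0,0,0,0,0,0.001,-0.8],[0,0,0,0,0,0,-0.8]]]'; python3 -c "from st import *"
python3 -m handwheel '[[[0,0,0,0,0,0.0008,-0.8],[0,0,0,0,0,0,-0.8]]]'; python3 -c "from st import *"
```

```text
time: 13.08
tcp_pos: [0.5679, -0.1789, 0.0463]
eef_rot: [-3.122, -0.353, -0.0]
force: [-0.1, 0.3, -1.7]
width: 0.292
t 13.08 tcp [ 567.9 -178.9   46.3] xyaw 12.92 tilt xz,yz [0.0002 0.    ] F [-0.15  0.29 -1.68] tq [ 0.06  0.08 -0.03] w 25.66
time: 13.25
tcp_pos: [0.5679, -0.1789, 0.0455]
eef_rot: [3.122, 0.353, 0.0]
force: [1.6, -0.7, -1.4]
width: 0.296
t 13.25 tcp [ 567.9 -178.9   45.5] xyaw 12.91 tilt xz,yz [0.0003 0.0001] F [ 1.6  -0.71 -1.41] tq [ 0.07  0.03 -0.  ] w 26.04
```

```bash
python3 -m handwheel '[[[0,0,0,0,0,0.0008,-0.8],[0,0,0,0,0,0,-0.8]]]'; python3 -c "from st import *"
```

```text
time: 13.42
tcp_pos: [0.568, -0.1791, 0.0453]
eef_rot: [3.121, 0.353, 0.001]
force: [0.3, -0.2, -1.8]
width: 0.289
t 13.42 tcp [ 568.  -179.1   45.3] xyaw 12.92 tilt xz,yz [0.0005 0.0006] F [ 0.26 -0.17 -1.77] tq [0.05 0.07 0.  ] w 25.43
```

```bash
python3 -m handwheel '[[[0,0,0,0,0,0.0008,-0.8],[0,0,0,0,0,0,-0.8]]]'; python3 -c "from st import *"
python3 -m handwheel '[[[0,0,0,0,0,0.0008,-0.8],[0,0,0,0,0,0,-0.8]]]'; python3 -c "from st import *"
```

```text
time: 13.58
tcp_pos: [0.5681, -0.1792, 0.0453]
eef_rot: [3.121, 0.353, 0.001]
force: [-0.3, -0.0, -2.6]
width: 0.293
t 13.58 tcp [ 568.1 -179.2   45.3] xyaw 12.92 tilt xz,yz [0.0008 0.0011] F [-0.34 -0.05 -2.6 ] tq [0.01 0.08 0.01] w 25.8
time: 13.75
tcp_pos: [0.5682, -0.1793, 0.0452]
eef_rot: [3.12, 0.354, 0.002]
force: [-0.6, -0.3, -2.0]
width: 0.29
t 13.75 tcp [ 568.2 -179.3   45.2] xyaw 12.93 tilt xz,yz [0.0011 0.0015] F [-0.58 -0.29 -2.02] tq [ 0.01  0.01 -0.  ] w 25.53
```

```bash
python3 -m handwheel '[[[0.001,-0.001,0,0,0,0.0013,-0.8],[0,0,0,0,0,0,-0.8]]]'; python3 -c "from st import *"
python3 -m handwheel '[[[0,0,0,-0.0002,-0.0002,0.001,-0.8],[0,0,0,0,0,0,-0.8]]]'; python3 -c "from st import *"
```

```text
time: 13.92
tcp_pos: [0.5683, -0.1795, 0.0454]
eef_rot: [3.121, 0.354, 0.0]
force: [0.2, 0.6, -2.0]
width: 0.292
t 13.92 tcp [ 568.3 -179.5   45.4] xyaw 12.94 tilt xz,yz [0.0002 0.0011] F [ 0.23  0.58 -2.04] tq [ 0.07  0.01 -0.01] w 25.7
time: 14.08
tcp_pos: [0.5684, -0.1796, 0.0452]
eef_rot: [3.12, 0.354, 0.002]
force: [0.3, -0.5, -1.2]
width: 0.29
t 14.08 tcp [ 568.4 -179.6   45.2] xyaw 12.94 tilt xz,yz [0.0011 0.0021] F [ 0.29 -0.5  -1.19] tq [0.14 0.08 0.01] w 25.55
```

```bash
python3 -m handwheel '[[[0,0,0,-0.0003,-0.0004,0.001,-0.8],[0,0,0,0,0,0.001,-0.8]]]'; python3 -c "
from st import *
shot('wrist','w10');shot('side','d10')"; python3 cr.py w10
```

```text
time: 14.25
tcp_pos: [0.5684, -0.1797, 0.0451]
eef_rot: [3.118, 0.354, 0.004]
force: [-8.2, 3.3, 15.3]
width: 0.294
t 14.25 tcp [ 568.4 -179.7   45.1] xyaw 12.95 tilt xz,yz [0.0019 0.0034] F [-8.23  3.31 15.35] tq [0.84 1.19 0.04] w 25.87
bbox 209 166 90 74
far edge tool x 39.6 slope -0.005457807045605903
L tool y at far -23.6 slope 0.0035146599986368857
R tool y at far 21.5 slope -0.006965989859836834
lamp front top edge [[ 29.   -0.1 -15.3]] bottom edge [[25.9 -0.1 38.6]]
230 223 288 [-13.1  12.9]
250 224 287 [-12.9  12.8]
270 216 299 [-16.5  18. ]
```

View pics/w10.png

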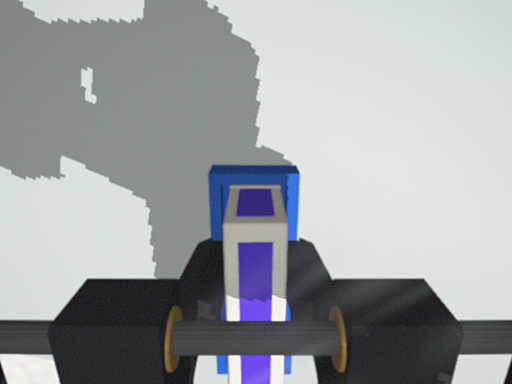

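Run:
```python
from h import *
im=load('d10'); c=im['color'][170:280,250:370][:,:,::-1]; cv2.imwrite('pics/d10c.png',cv2.resize(c,None,fx=6,fy=5.4,interpolation=cv2.INTER_CUBIC))
```

```text
(no output)
```

View pics/d10c.png

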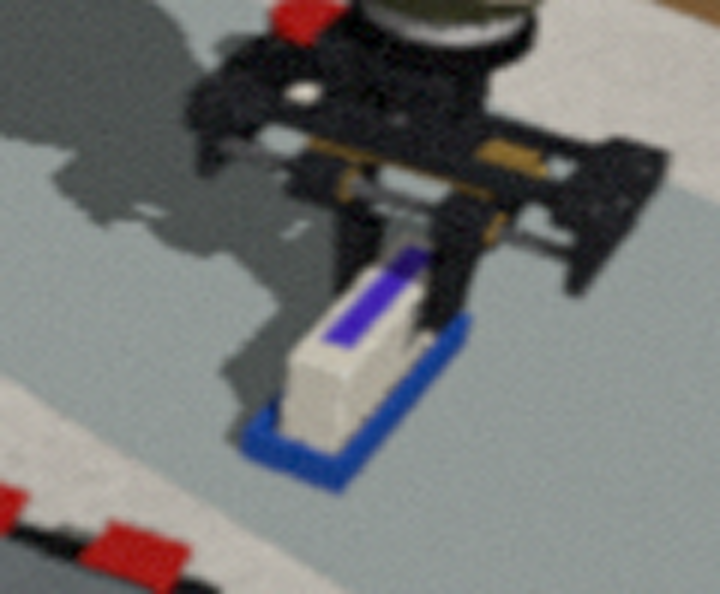

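The wrist and side views show the cartridge inside the cradle walls and on the floor (contact force rose on pressing). I'll relax the push, then open gently.

```bash
python3 -m handwheel '[[[0.003,-0.002,0,0,0,-0.0005,-0.8],[0,0,0,0,0,0,-0.8]]]'; python3 -c "from st import *"
python3 -m handwheel '[[[0,0,0,0,0,0,-0.4],[0,0,0,0,0,0,-0.35],[0,0,0,0,0,0,-0.3],[0,0,0,0,0,0,-0.3]]]'  5; python3 -c "
from st import *
shot('wrist','w11')"; python3 cr.py w11
```

```text
time: 14.52
tcp_pos: [0.5684, -0.1797, 0.0455]
eef_rot: [3.121, 0.354, 0.0]
force: [1.1, 0.4, -1.3]
width: 0.291
t 14.52 tcp [ 568.4 -179.7   45.5] xyaw 12.95 tilt xz,yz [0.0001 0.0004] F [ 1.06  0.38 -1.26] tq [ 0.11  0.03 -0.03] w 25.6
time: 14.85
tcp_pos: [0.5684, -0.1797, 0.0444]
eef_rot: [3.121, 0.354, -0.0]
force: [0.4, 0.2, 0.6]
width: 0.349
t 14.85 tcp [ 568.4 -179.7   44.4] xyaw 12.95 tilt xz,yz [-0.0002  0.0002] F [0.37 0.18 0.59] tq [ 0.1   0.07 -0.01] w 30.73
bbox 209 166 91 74
far edge tool x 39.8 slope -0.0034847249631862805
L tool y at far -23.4 slope -0.006552007865617257
R tool y at far 21.6 slope 0.002185276130690096
lamp front top edge [[ 29.   -0.1 -15.4]] bottom edge [[25.9 -0.1 38.6]]
230 223 288 [-13.1  12.9]
250 224 287 [-12.9  12.7]
270 216 299 [-16.5  18. ]
```

View pics/w11.png

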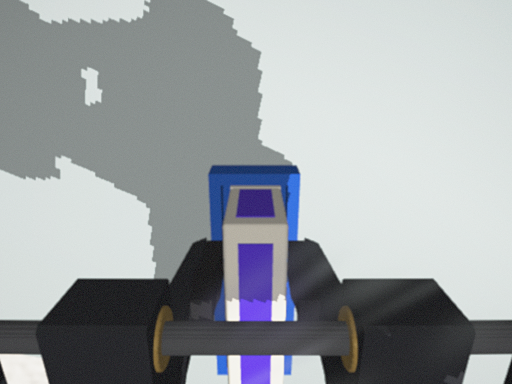

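It is released, standing straight between the walls with a small gap at each finger. I'll open a bit more, rise straight up, then check.

```bash
python3 -m handwheel '[[[0,0,0,0,0,0,0.0],[0,0,0,0,0,0,0.0],[0,0,0,0,0,-0.004,0.0],[0,0,0,0,0,-0.01,0.0],[0,0,0,0,0,-0.015,0.0],[0,0,0,0,0,-0.015,0.0],[0,0,0,0,0,-0.015,0.0],[0,0,0,0,0,-0.02,0.0],[0,0,0,0,0,-0.02,0.0],[0,0,0,-0.01,0,-0.02,0.5],[0,0,0,-0.02,0,-0.02,0.5],[0,0,0,-0.02,0,-0.01,0.5],[0,0,0,0,0,0,0.5],[0,0,0,0,0,0,0.5],[0,0,0,0,0,0,0.5]]]'
python3 - <<'E'
from st import *
im=shot('wrist','w12');shot('side','d12');shot('scene','s12')
P=pts(im)*1000
m=(abs(P[...,2]-60)<8)&(np.hypot(P[...,0]-541,P[...,1]+185)<75)
q=P[m]; s=np.linalg.lstsq(np.c_[q[:,:2]-[541,-185],np.ones(len(q))],q[:,2],rcond=None)[0]; print('top plane',s,len(q))
c,_=cv2.findContours(m.astype(np.uint8),0,1); c=max(c,key=cv2.contourArea); print('lamp',cv2.minAreaRect((plane(im,c[:,0],.06)[:,:2]*1000).astype(np.float32)))
hsv=cv2.cvtColor(im['color'],cv2.COLOR_RGB2HSV)
b=(hsv[...,0]>102)&(hsv[...,0]<119)&(hsv[...,1]>150)&(P[...,2]>15)&(P[...,2]<22)
print('rim',cv2.minAreaRect(P[b][:,:2].astype(np.float32)))
E
```

```text
time: 16.15
tcp_pos: [0.5185, -0.1909, 0.2099]
eef_rot: [3.116, 0.355, 0.009]
force: [0.4, -0.4, -0.8]
width: 0.754
t 16.15 tcp [ 518.5 -190.9  209.9] xyaw 12.99 tilt xz,yz [0.0051 0.0057] F [ 0.41 -0.41 -0.81] tq [-0.02  0.15 -0.02] w 66.31
top plane [-2.40023649e-03  5.76247676e-04  6.03335477e+01] 3925
lamp ((542.635009765625, -184.88775634765625), (109.73077392578125, 26.3960018157959), 12.553556442260742)
rim ((539.436767578125, -184.6099853515625), (128.5380096435547, 44.39789962768555), 12.875431060791016)
```

View pics/w12.png

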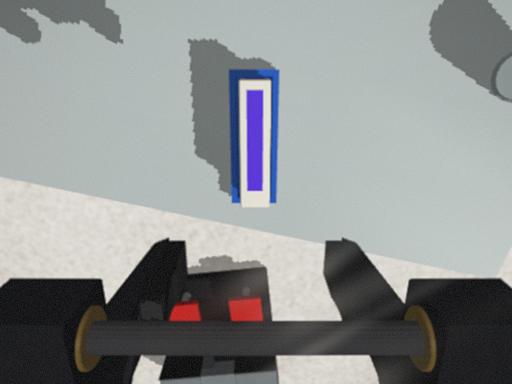

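View pics/s12.png

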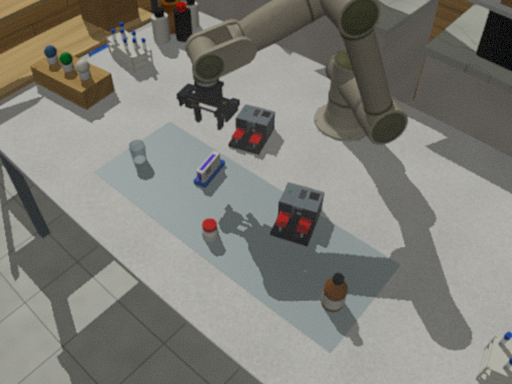

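The cartridge top is level (slope 0.002) at 60.3 mm, where 60 is expected, and its yaw is within 0.4° of the cradle. The bottle, jar and beaker have not moved. Handing in.

```bash
python3 -c "
from workcell import robot
print(robot.job_done())"
```

```text
the job is handed in; nothing more can be done
None
```

The spent cartridge is out of the dock and standing in the blue cradle, released. I handed the job in at about 16.3 s on the robot's clock; no verdict was reported.

**What I did:** I chose the dock farthest to the robot's left. I found the paddles by touch at about 50 mm and held the bar roughly 5 mm down, at about 8–12 N with one 13 N reading. I pinched the cartridge and drew it out level, holding the bar for the first 30 mm. Then I carried it over, lowered it in and let go. The push onto the cradle floor read 15 N at most.

**Last checks:**
- **Height and level:** the cartridge top is at 60.3 mm (60 expected) and level to about 0.002 rad.
- **Direction:** its yaw is within about 0.4° of the cradle.
- **Clearance:** the gripper is clear of everything. The bottle, jar and beaker look unmoved in the last scene picture; I did not re-measure them.

**Disagreement:** the last wrist view put the cartridge centre 3 mm along the cradle from the middle, while the views at placing put it about 1 mm off. The cradle's rim was partly hidden in that last view. Both figures are inside the 6 mm limit and the cradle's own 4 mm of play.

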